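Finish the interlocked carton layer

ROBOT

A 6-joint arm with a two-finger parallel gripper is mounted at the origin on the work surface. World frame = base frame: x ahead of the robot, y to its left, z up, the work surface at z = 0. Lengths are in m, angles in degrees, forces in N, time in s.
With the tool pointing down it reaches from about 0.35 to 0.775 m from the base axis. Payload 5.5 kg.
Tool frame: the origin (TCP) lies on the centre line of the jaws, within the pads' length; the fingertips stand r.tip_reach ahead of it and the grasp point (between the pads) lies 6 mm ahead of it (r.tip_reach is the distance from the TCP to the fingertips, in m); z points along the fingers, y is the direction in which the jaws open and shut (so a half turn about z gives the same grasp; the last joint's range is limited). The gripper opens to 85 mm and grips with 20 to 120 N. Pads are 22 mm wide; open, the fingers measure 114 mm over their backs; the gripper's body (76 mm by 85 mm) begins 54 mm behind the grasp point. The pads swing forward as they close: fully open they stand 13 mm farther back than shut.
Start: joints at [65.455, 17.945, 2.641, 74.691, 0, 82.002], TCP at [0.164, 0.551, 0.256] pointing down, gripper open.
Joint ranges: [-158.12, 158.12], [-49.38, 96.58], [-58.88, 72.47], [-126.05, 133.96], [-84.25, 85.87], [-180, 180]. Speed limits (degrees/s): [147.25, 147.25, 180, 180, 180, 180].

INTERFACE

Orientations are given as [roll, pitch, yaw] about the fixed x, y, z axes, in that order (R = Rz(yaw) Ry(pitch) Rx(roll)).
In Python, from station import r gives the robot as it stands. The module is installed in compiled form; this text tells all that it offers. Calls block until the motion is done:
- r.move_pose(position, orientation): joint-space move of the TCP to a pose.
- r.move_straight(position, attitude=None, feed=0.15): straight line of the TCP; attitude=None keeps the orientation; feed is the mean speed in m/s.
- r.move_joints(angles): joint-space move.
- r.command_gripper(opening): finger opening in m; the grip force is fixed at half the most; returns when the fingers have stopped.
- r.pause(seconds).
- r.ik(position, orientation): joint angles nearest the present ones, or None.
- r.sense(): the state.
- r.grab_frame(name): name is "scene" or "top" or "wrist"; returns a dict with "img" (480x640x3 uint8, blue, green, red), "mtx" (3x3 intrinsics, pixels), "R" (3x3) and "t" (3): a world point X has camera coordinates R X + t. Camera axes: x right, y down, z forward; pixel columns grow to the right and rows downward; lengths in m; the calibration is good to about 2 mm. The wrist camera is an equidistant fisheye: a pixel r from the principal point sees the ray r / f radians off the axis. A picture is of the moment at which its call begins. There is no depth.
A pose or a line that the arm cannot do raises r.IKError and nothing moves.
- r.finish_job(): hands the job in, once; it reports no verdict.
The state is a dict: "clock": time; "joints": joint angles; "joint_velocities": joint speeds; "effort": joint torques, N m; "tool_pos": TCP position; "tcp_rot": TCP orientation; "ft_force": force on the tool from outside, world axes, zero at the start; "moment": the same for the moment, N m; "grip_width": finger opening in m.
Only numpy, scipy, OpenCV 4.12 (cv2) and the standard library are available. Lean on these libraries where they do the work, as an engineer would, in place of code of your own. Each camera call takes 0.05 s, during which the arm holds its last target.

TASK

Complete the layer on the wooden pallet slab: take the two orange-handled cartons standing on the bench, not the blue-handled ones, and lay them side by side in the two empty white outlines, without shifting the orange-handled carton that already lies crosswise out of its outline. Set them down upright, do not drop them.

Things in the scene. Friction and masses are not known exactly. Their poses are not given: they have to be found in the camera images.
- pallet: pallet slab, fixed: brown plywood 270 (x) x 190 (y) mm, deck top 30 mm above the bench; origin: centre of its underside, z up. White outlines of three cartons, 10 mm gaps: crosswise (carton's long side along the pallet's y) at x -80, y 0 mm, filled; lengthways (long side along x) at x +40, y +40 and x +40, y -40 mm, both empty
- laid: already laid crosswise on the pallet, loose: brown carton 150 (x) x 70 (y) x 60 mm high, 0.4 kg, orange bands; origin: centre of underside, z up. Orange rigid carry handle along x over the middle of its top: bar 80 long, 14 thick (y), 22 high, from 84 to 106 mm above the origin, on posts at x = +-35; pinch mid-bar from above, across y
- carton_a: to lay, on the bench near blue-handled ones of the same shape; either empty outline, either way round: brown carton 150 (x) x 70 (y) x 60 mm high, 0.4 kg, orange bands; origin: centre of underside, z up. Orange rigid carry handle along x over the middle of its top: bar 80 long, 14 thick (y), 22 high, from 84 to 106 mm above the origin, on posts at x = +-35; pinch mid-bar from above, across y
- carton_b: the other one to lay, likewise: brown carton 150 (x) x 70 (y) x 60 mm high, 0.4 kg, orange bands; origin: centre of underside, z up. Orange rigid carry handle along x over the middle of its top: bar 80 long, 14 thick (y), 22 high, from 84 to 106 mm above the origin, on posts at x = +-35; pinch mid-bar from above, across y
Not all that is in view belongs to the job. Leave any turquoise look-alike of the carton_a alone. Leave any green look-alike of the carton_b alone.

How it is judged:
By the outcome, as a careful person would: the job done as asked, in the order asked, and still so for the second after the job is handed in, with the robot touching nothing.
It also fails if it takes over 51 s, if anything falls off the work surface, if the arm or the gripper's body presses on something with over 40 N, if the wrist force passes 120 N, or if a joint passes its speed limit or range.

## Working session

There is one attempt and no reset: what is moved stays moved. The work goes in short steps, each a Python script; the robot and the scene stay as the last script left them, time stands still between calls to the robot, and variables do not carry over. Pictures are saved under pics/ and viewed, and the job is handed in when it is done.

```bash
mkdir -p pics; python3 - <<'E'
from station import r
import cv2
s=r.sense(); print(s['clock'],s['tool_pos'],s['tcp_rot'],s['grip_width'],r.tip_reach)
for n in ("scene","top"):
    f=r.grab_frame(n); cv2.imwrite(f"pics/{n}0.png",f["img"]); print(n,f["mtx"].round(1).tolist(),f["R"].round(3).tolist(),f["t"].round(3).tolist())
E
```

```text
0.0 [0.16357423 0.55074725 0.25539541] [-1.79894619e+02 -1.50443063e-02  1.63453048e+02] 0.08548453652650662 0.025
scene [[599.6, 0.0, 326.5], [0.0, 599.6, 238.8], [0.0, 0.0, 1.0]] [[0.532, 0.847, -0.02], [0.488, -0.325, -0.81], [-0.692, 0.421, -0.586]] [-0.175, -0.206, 1.665]
top [[528.0, 0.0, 321.5], [0.0, 528.0, 237.7], [0.0, 0.0, 1.0]] [[0.022, -1.0, -0.02], [-0.996, -0.021, -0.092], [0.091, 0.022, -0.996]] [-0.078, 0.463, 0.907]
```

View pics/scene0.png

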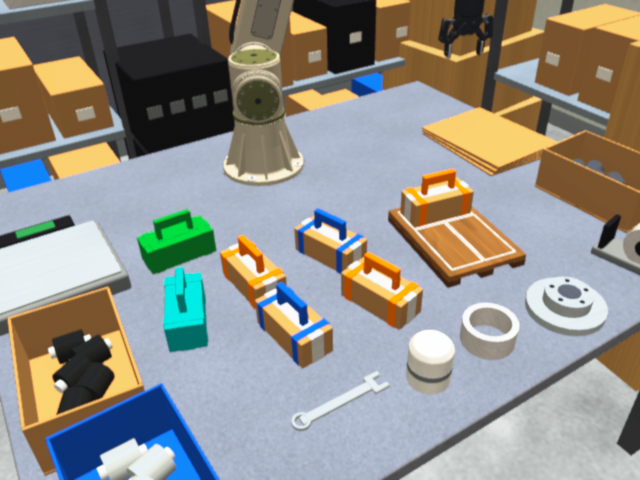

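View pics/top0.png

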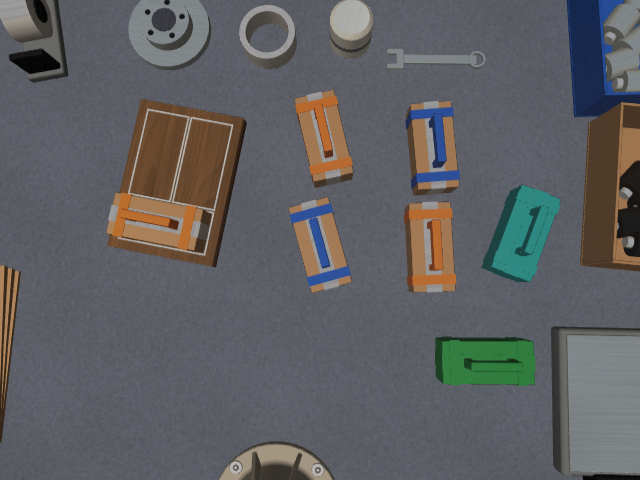

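Top view: orange-handled cartons stand at about (324,138) and (431,247), with the laid one at (160,222). Possible mix-ups are the blue-handled ones at (433,147) and (320,244), turquoise at (524,233) and green at (488,362). The empty outlines are at about (160,155) and (207,165).

```bash
cat > h.py <<'E'
import numpy as np, cv2
def ray(f,px,z):
    px=np.atleast_2d(np.asarray(px,float)); K=f["mtx"];R=f["R"];t=f["t"]
    d=np.c_[(px-[K[0,2],K[1,2]])/[K[0,0],K[1,1]],np.ones(len(px))]@R
    c=-R.T@t
    return c+d*((z-c[2])/d[:,2])[:,None]
def comps(m,amin):
    n,l,s,c=cv2.connectedComponentsWithStats(m.astype(np.uint8))
    return [(c[i],s[i],(l==i)) for i in range(1,n) if s[i,4]>=amin]
def proj(f,X):
    X=np.atleast_2d(X)@f["R"].T+f["t"]; K=f["mtx"]
    return X[:,:2]/X[:,2:]*[K[0,0],K[1,1]]+[K[0,2],K[1,2]]
E
python3 - <<'E'
from station import r
from h import *
f=r.grab_frame("top"); im=f["img"]; hsv=cv2.cvtColor(im,cv2.COLOR_BGR2HSV)
for p in [(137,323),(250,436),(98,310),(222,150),(165,315),(235,432),(150,150)]: print(p,hsv[p])
H,S,V=cv2.split(hsv)
m=(H<=16)&(H>=6)&(S>200)&(V>120)
for c,s,l in comps(m,30):
    ys,xs=np.nonzero(l); P=np.c_[xs,ys]
    W=ray(f,P,0.106)[:,:2].astype(np.float32); R=cv2.minAreaRect(W); print('or',c.round(),s[4],np.round(R[0],3),np.round(R[1],3),round(R[2],1))
w=(S<60)&(V>150); w[:, 260:]=False; w[:95]=False; w[:,:100]=False
for c,s,l in comps(w,30): print('wh',c.round(),s)
o=np.hstack([cv2.resize(im[80:280,100:260],None,fx=2.5,fy=2.5,interpolation=2),cv2.resize(im[85:285,285:465],None,fx=2.2,fy=2.5)])
cv2.imwrite('pics/c1.png',o); print(o.shape)
cv2.imwrite('pics/m1.png',np.hstack([(m*255).astype(np.uint8)[80:300,100:480],(w*255).astype(np.uint8)[80:300,100:260]]))
E
```

```text
(137, 323) [ 13 190 183]
(250, 436) [ 13 188 182]
(98, 310) [165   3 150]
(222, 150) [ 13 191 187]
(165, 315) [ 13 185 181]
(235, 432) [ 10 184 108]
(150, 150) [ 14 141 105]
wh [180. 158.] [128 109 105 102 769]
wh [112. 212.] [109 205   9  16  73]
wh [153. 213.] [129 208  48  12  72]
wh [178. 240.] [118 211  96  45 196]
wh [179. 226.] [175 218   8  16  63]
wh [148. 226.] [125 221  45  11 140]
wh [196. 229.] [193 221   7  16  61]
wh [240. 466.] [220 447  40  33 480]
(500, 796, 3)
```

View pics/c1.png

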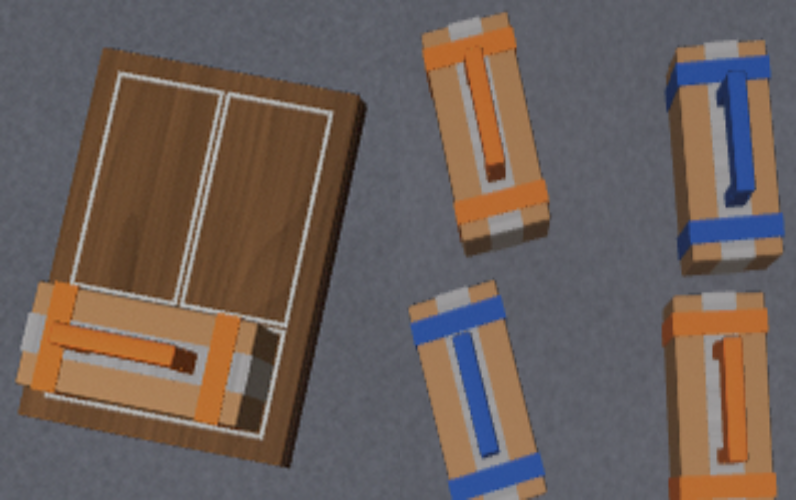

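View pics/m1.png

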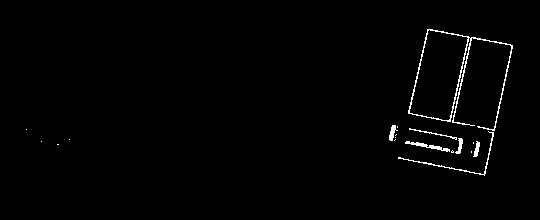

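Crop check: the two chosen cartons have orange handles and orange bands on brown bodies. The ones beside them are blue.

```bash
python3 - <<'E'
from station import r
from h import *
f=r.grab_frame("top"); im=f["img"]; hsv=cv2.cvtColor(im,cv2.COLOR_BGR2HSV)
H,S,V=cv2.split(hsv)
m=(H<=15)&(H>=7)&(S>165)&(V>135)
for c,s,l in comps(m,30):
    ys,xs=np.nonzero(l); P=np.c_[xs,ys]
    for z in (.06,.106):
        W=ray(f,P,z)[:,:2].astype(np.float32); R=cv2.minAreaRect(W); print('or',z,c.round(),s[4],np.round(R[0],3),np.round(R[1],3),round(R[2],1))
w=((S<60)&(V>150)).astype(np.uint8); w[:, 260:]=0; w[:95]=0; w[:,:100]=0
cs,h=cv2.findContours(w,cv2.RETR_CCOMP,cv2.CHAIN_APPROX_NONE)
for c,hh in zip(cs,h[0]):
    if cv2.contourArea(c)>800:
        W=ray(f,c[:,0],0.03)[:,:2].astype(np.float32); R=cv2.minAreaRect(W); print('outl',hh[3]>=0,np.round(R[0],4),np.round(R[1],4),round(R[2],2)); print(cv2.boxPoints(R).round(4).tolist())
cv2.imwrite('pics/m2.png',cv2.resize((m*255).astype(np.uint8)[80:300,100:480],None,fx=2,fy=2))
E
```

```text
or 0.06 [320. 116.] 718 [ 0.655 -0.064] [0.091 0.071] 14.2
or 0.106 [320. 116.] 718 [ 0.641 -0.065] [0.086 0.068] 14.2
or 0.06 [330. 165.] 372 [ 0.585 -0.082] [0.016 0.071] 14.2
or 0.106 [330. 165.] 372 [ 0.574 -0.082] [0.015 0.068] 14.2
or 0.06 [133. 216.] 759 [0.488 0.235] [0.091 0.076] 80.3
or 0.106 [133. 216.] 759 [0.482 0.219] [0.086 0.072] 80.3
or 0.06 [186. 227.] 413 [0.474 0.16 ] [0.017 0.073] 80.1
or 0.106 [186. 227.] 413 [0.469 0.147] [0.016 0.069] 80.1
or 0.06 [430. 213.] 374 [ 0.506 -0.251] [0.015 0.071] 3.2
or 0.106 [430. 213.] 374 [ 0.5   -0.242] [0.014 0.067] 3.2
or 0.06 [437. 244.] 425 [ 0.454 -0.263] [0.082 0.014] 3.3
or 0.106 [437. 244.] 425 [ 0.45  -0.253] [0.078 0.013] 3.3
or 0.06 [434. 279.] 398 [ 0.396 -0.257] [0.015 0.072] 3.3
or 0.106 [434. 279.] 398 [ 0.395 -0.248] [0.015 0.068] 3.3
outl False [0.5992 0.1848] [0.1579 0.1578] 80.12
[[0.5078999996185303, 0.12049999833106995], [0.6633999943733215, 0.09350000321865082], [0.6904000043869019, 0.24899999797344208], [0.5350000262260437, 0.2761000096797943]]
outl True [0.6058 0.2242] [0.0756 0.1563] 80.19
[[0.5223000049591064, 0.20029999315738678], [0.6762999892234802, 0.1736000031232834], [0.6891999840736389, 0.24809999763965607], [0.5351999998092651, 0.27480000257492065]]
```

View pics/m2.png

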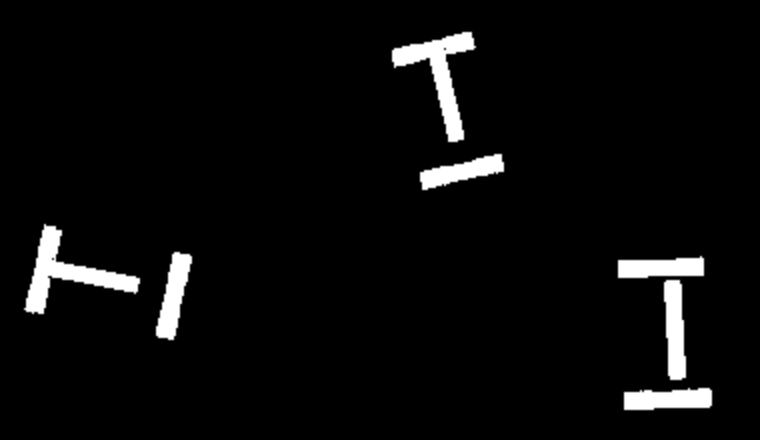

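```bash
cat >> h.py <<'E'
def omask(im):
    H,S,V=cv2.split(cv2.cvtColor(im,cv2.COLOR_BGR2HSV)); return (H<=15)&(H>=7)&(S>165)&(V>135)
E
python3 - <<'E'
from station import r
from h import *
f=r.grab_frame("top"); im=f["img"]; m=omask(im)
def cut(seed,yaw,zb,zt):
    # split T component into band (wide) and bar (narrow) by across-width profile
    l=[l for c,s,l in comps(m,30) if l[seed[1],seed[0]]][0]; ys,xs=np.nonzero(l); P=np.c_[xs,ys]
    u=np.array([np.cos(yaw),np.sin(yaw)]); v=np.array([-u[1],u[0]])
    W=ray(f,P,zb)[:,:2]; a=W@u; b=W@v
    bins=np.floor((a-a.min())/.002).astype(int)
    wid=np.array([np.ptp(b[bins==i]) if (bins==i).any() else 0 for i in range(bins.max()+1)])
    wide=wid[bins]>.04
    B=cv2.minAreaRect(W[wide].astype(np.float32)); T=cv2.minAreaRect(ray(f,P[~wide],zt)[:,:2].astype(np.float32))
    print('band',B,'bar',T); bp=cv2.boxPoints(T); print('bar along',(bp@u).round(4),'across',(bp@v).round(4))
cut((324,137),np.radians(14.2),.06,.106)
cut((150,219),np.radians(80.2),.09,.136)
for seed in [(186,227)]:
    l=[l for c,s,l in comps(m,30) if l[seed[1],seed[0]]][0]; ys,xs=np.nonzero(l); print(cv2.minAreaRect(ray(f,np.c_[xs,ys],.09)[:,:2].astype(np.float32)))
g=r.grab_frame("scene"); I=g["img"].copy()
for x,y,z in [(.638,-.0685,.106),(.451,-.2535,.106),(.606,.2242,.03),(.5924,.1454,.03),(.481,.205,.136)]:
    cv2.drawMarker(I,tuple(int(q) for q in proj(g,[x,y,z])[0].round()),(255,0,255),cv2.MARKER_CROSS,7,1)
cv2.imwrite('pics/s1.png',cv2.resize(I[150:370,200:560],None,fx=2.2,fy=2.2))
for x,y,z,w in [(.638,-.0685,.101,14.2),(.451,-.2535,.101,3.3),(.606,.2242,.131,-9.84),(.5924,.1454,.131,-9.84),(.606,.2242,.26,-9.84)]:
    for k in (0,180):
        q=r.ik([x,y,z],[180,0,w+k]); print(k,None if q is None else np.round(q,1))
E
```

```text
band ((0.6911275386810303, -0.05459476634860039), (0.01711392030119896, 0.07141914963722229), 14.249814987182617) bar ((0.6335095763206482, -0.06915713101625443), (0.07013507187366486, 0.013267611153423786), 14.241448402404785)
bar along [0.5621 0.5621 0.6323 0.6323] across [-0.2158 -0.2291 -0.2291 -0.2158]
band ((0.489865243434906, 0.25905105471611023), (0.01764441840350628, 0.07293928414583206), 80.25468444824219) bar ((0.4787440299987793, 0.19894832372665405), (0.0661231055855751, 0.012506004422903061), 79.8758544921875)
bar along [0.2445 0.2444 0.3106 0.3106] across [-0.4315 -0.444  -0.4443 -0.4318]
((0.47062891721725464, 0.1512896865606308), (0.01608934998512268, 0.07063604891300201), 80.0984878540039)
0 [-13.3  29.9  -1.6  58.6   0.  152.5]
180 [-13.3  29.9  -1.6  58.6   0.  -27.5]
0 [-38.2  17.5 -20.9  51.6   0.  138.5]
180 [-38.2  17.5 -20.9  51.6   0.  -41.5]
0 [  13.2   29.1    1.6   62.5    0.  -157. ]
180 [13.2 29.1  1.6 62.5  0.  23. ]
0 [   6.3   25.3   -4.5   60.2    0.  -163.9]
180 [ 6.3 25.3 -4.5 60.2  0.  16.1]
0 [  13.2   26.2   15.2   79.1    0.  -157. ]
180 [13.2 26.2 15.2 79.1  0.  23. ]
```

View pics/s1.png

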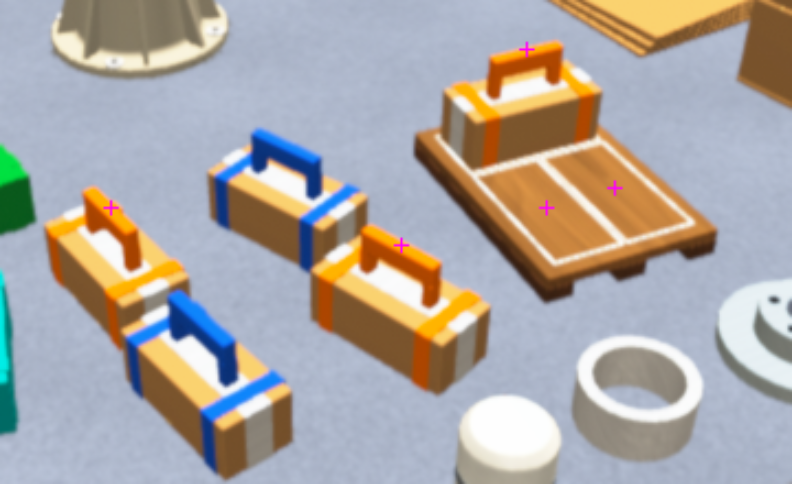

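Both views agree: A is at (0.638,-0.068) yaw 14.2°, B at (0.451,-0.2535) yaw 3.3°, and the outlines are 158 mm square in total, centred at (0.599,0.185), yaw −9.8°. I'll pick A first, for the far outline.

```bash
cat > act.py <<'E'
from station import r
import numpy as np
def st(tag):
    s=r.sense(); print(tag,round(s['clock'],2),np.round(s['tool_pos'],4),np.round(s['tcp_rot'],1),np.round(s['ft_force'],1),round(s['grip_width'],4))
def pick(x,y,w):
    r.move_pose([x,y,.20],[180,0,w+180]); st('above')
    r.command_gripper(.06)
    r.move_straight([x,y,.101],feed=.12); st('down')
    r.command_gripper(.0); r.pause(.1); st('grip')
    r.move_straight([x,y,.12],feed=.06); st('lift')
    r.move_straight([x,y,.265],feed=.2); st('up')
E
python3 - <<'E'
from act import *; import cv2
pick(.638,-.0685,14.2)
for n in ("wrist","scene"): cv2.imwrite(f'pics/{n}2.png',r.grab_frame(n)["img"])
E
```

```text
above 3.06 [ 0.638  -0.0676  0.2001] [ 180.     0.  -165.7] [ 0.2 -0.1 -0.1] 0.0851
down 4.41 [ 0.6386 -0.0686  0.1018] [-1.800e+02  1.000e-01 -1.658e+02] [-0.  -0.3 -0.2] 0.0599
grip 4.99 [ 0.6383 -0.0683  0.1016] [-1.800e+02  1.000e-01 -1.658e+02] [-0.9  1.5  4.7] 0.0133
lift 5.46 [ 0.6382 -0.0687  0.1202] [-180.     0.  -165.8] [-0.3 -0.3 -3.8] 0.0128
up 6.33 [ 0.6374 -0.0684  0.2635] [ 1.799e+02 -1.000e-01 -1.658e+02] [-0.9  0.4 -4.1] 0.0134
```

View pics/scene2.png

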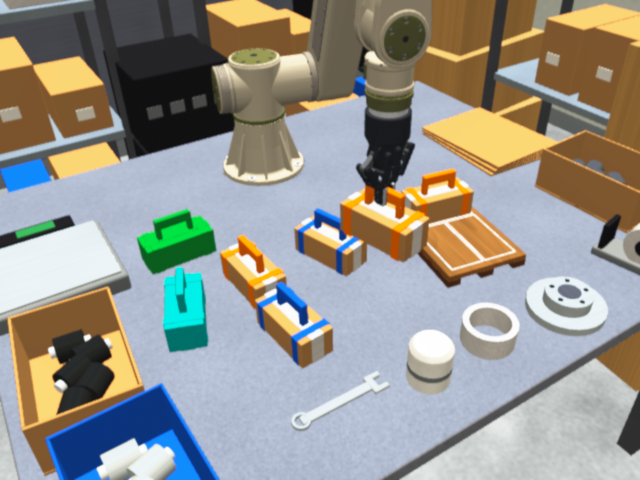

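View pics/wrist2.png

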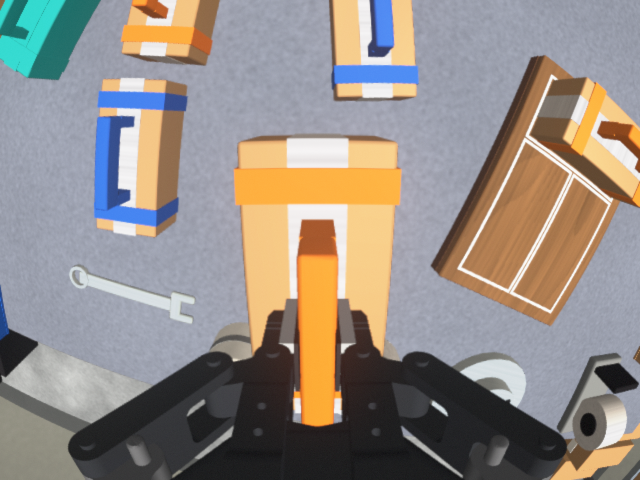

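The scene view shows A hanging level by its handle at (385,225), and the wrist view shows the bar centred between the pads at (318,330). Next I'll lay it in the +y outline.

```bash
cat >> act.py <<'E'
def place(x,y,w,zg=.1015):
    r.move_pose([x,y,.265],[180,0,w+180]); r.pause(.2); st('over')
    r.move_straight([x,y,.15],[180,0,w+180],feed=.12)
    r.move_straight([x,y,zg+.0325],feed=.05); r.pause(.15); st('near')
    z=zg+.0325
    while z>zg+.0265:
        z-=.001; r.move_straight([x,y,z],feed=.02); f=r.sense()['ft_force'][2]
        if f>-1.5: break
    st('contact')
E
python3 - <<'E'
from act import *; import cv2
place(.606,.2242,-9.84)
for n in ("wrist","top"): cv2.imwrite(f'pics/{n}3.png',r.grab_frame(n)["img"])
E
```

```text
over 7.77 [0.6065 0.2228 0.2649] [-180.    0.  170.] [ 0.6 -0.8 -3.5] 0.0133
near 9.49 [0.6062 0.2242 0.1342] [180.    0.  170.2] [-0.3  0.1 -3.4] 0.0129
contact 10.24 [0.6061 0.2244 0.1316] [180.    0.  170.2] [-1.   0.5  1. ] 0.0131
```

View pics/wrist3.png

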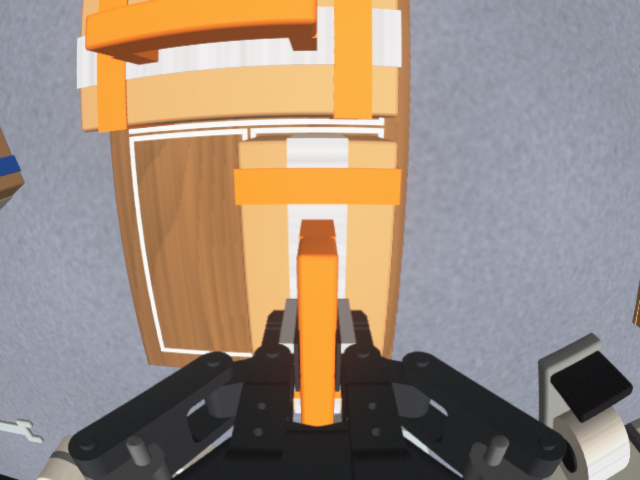

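View pics/top3.png

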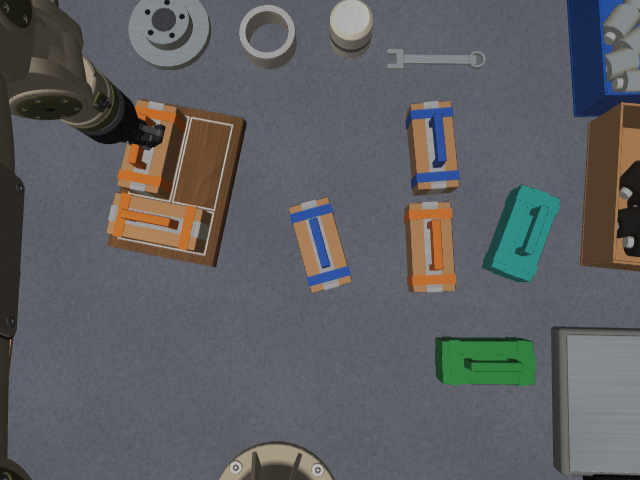

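A is on the deck at (318,240) in the wrist view, inside its outline with a gap to the laid carton, and contact came at the expected height. I'll release it, retract and pick B.

```bash
cat >> act.py <<'E'
def release(x,y):
    r.command_gripper(.045); r.pause(.15); st('open')
    r.move_straight([x,y,.265],feed=.13); st('away')
E
python3 - <<'E'
from act import *; import cv2
release(.606,.2242)
r.move_pose([.451,-.2535,.265],[180,0,183.3])
cv2.imwrite('pics/top4.png',r.grab_frame("top")["img"])
pick(.451,-.2535,3.3)
for n in ("wrist","top"):
    cv2.imwrite(f'pics/{n}5.png',r.grab_frame(n)["img"])
E
```

```text
open 10.9 [0.6061 0.2242 0.131 ] [180.    0.  170.2] [ 0.5 -0.1  0.2] 0.0451
away 12.08 [0.6056 0.2241 0.264 ] [-1.800e+02 -1.000e-01  1.702e+02] [-0.4 -0.2  0. ] 0.0445
above 14.32 [ 0.4506 -0.2523  0.1994] [ 1.799e+02 -1.000e-01 -1.766e+02] [0.4 0.2 0.9] 0.0449
down 15.6 [ 0.4515 -0.2538  0.1017] [-180.     0.  -176.7] [-0.7 -0.2 -0.1] 0.0599
grip 16.18 [ 0.4513 -0.2537  0.1016] [-180.     0.  -176.7] [0.  0.4 6.6] 0.0132
lift 16.65 [ 0.4511 -0.2536  0.1202] [-180.     0.  -176.7] [-0.1 -0.8 -3.7] 0.0129
up 17.52 [ 0.4504 -0.2531  0.2637] [ 1.799e+02 -1.000e-01 -1.767e+02] [-0.2 -0.6 -3.8] 0.0126
```

View pics/wrist5.png

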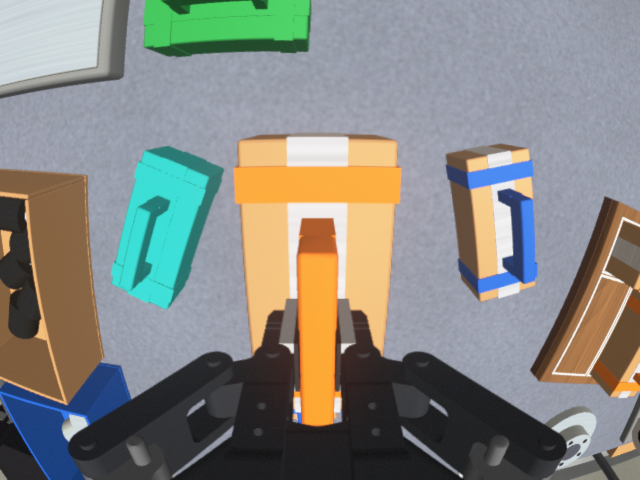

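View pics/top5.png

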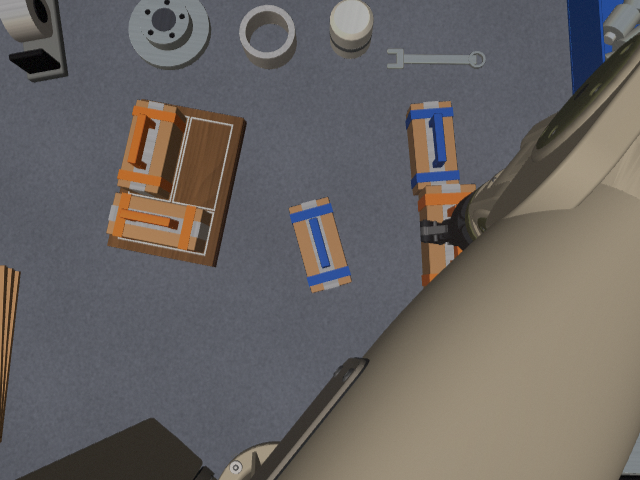

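B is held level with its bar centred at (318,330) in the wrist view. A rests in its outline at (150,147) in the top view. Next I'll place B in the remaining outline.

```bash
python3 - <<'E'
from act import *; import cv2
place(.5924,.1454,-9.84)
for n in ("wrist",): cv2.imwrite(f'pics/{n}6.png',r.grab_frame(n)["img"])
E
```

```text
over 19.38 [0.5926 0.1442 0.2651] [-180.     0.   170.1] [ 0.2  0.4 -3.4] 0.013
near 21.11 [0.5926 0.1454 0.1342] [180.    0.  170.2] [-0.5 -0.2 -3.7] 0.0133
contact 21.86 [0.5925 0.1455 0.1316] [180.    0.  170.2] [-2.2  0.1  2.3] 0.0129
```

View pics/wrist6.png

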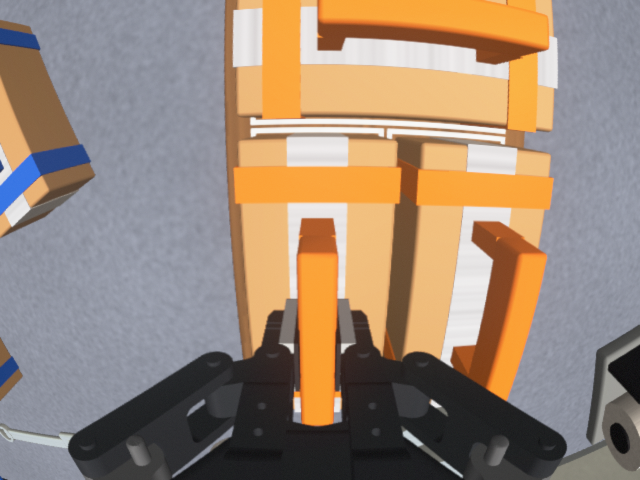

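The wrist view shows B down at (318,240), parallel to A at (480,260), with clear gaps all round. I'll release, back off and check from the top.

```bash
python3 - <<'E'
from act import *; from h import *
release(.5924,.1454)
r.move_pose([.45,-.1,.32],[180,0,180]); r.pause(.3); st('clear')
f=r.grab_frame("top"); im=f["img"]; cv2.imwrite('pics/top7.png',cv2.resize(im[80:280,90:260],None,fx=3,fy=3))
u=np.array([np.cos(np.radians(-9.84)),np.sin(np.radians(-9.84))]); v=np.array([-u[1],u[0]]); o=np.array([.5598,.1916])
m=omask(im); m[:,260:]=0
for c,s,l in comps(m,60):
    ys,xs=np.nonzero(l); R=cv2.minAreaRect(ray(f,np.c_[xs,ys],.09)[:,:2].astype(np.float32))
    d=np.array(R[0])-o; print(c.round(),'pallet xy @z.09',round(d@u,4),round(d@v,4),np.round(R[1],3),round(R[2],1))
E
```

```text
open 22.47 [0.5924 0.1454 0.1309] [-180.    -0.   170.2] [ 0.5 -0.4 -0.1] 0.0447
away 23.65 [0.592  0.1453 0.264 ] [-1.800e+02 -1.000e-01  1.702e+02] [-0.7 -1.2  0.1] 0.045
clear 25.07 [ 0.4504 -0.0994  0.3197] [ 180.    -0.  -179.9] [-0.1  0.2  0.8] 0.0452
[145. 126.] pallet xy @z.09 0.0588 0.0368 [0.07  0.096] 86.6
[186. 123.] pallet xy @z.09 0.0807 -0.0122 [0.023 0.047] 69.5
[139. 177.] pallet xy @z.09 -0.0147 0.0408 [0.071 0.016] 80.1
[130. 216.] pallet xy @z.09 -0.0801 0.0269 [0.073 0.071] 80.3
```

View pics/top7.png

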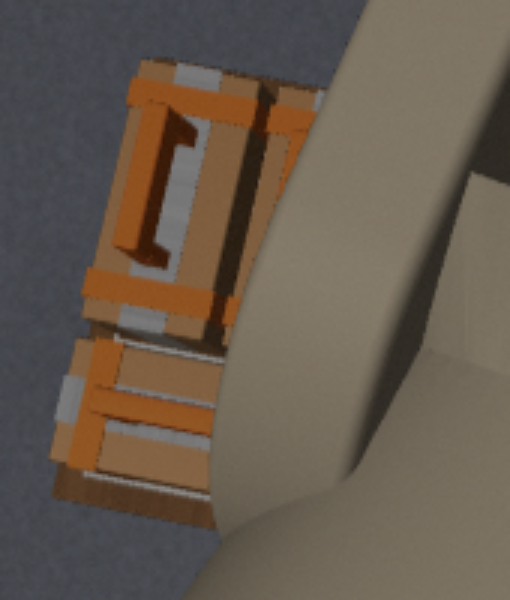

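The arm still covers part of the pallet, so I'll turn further away.

```bash
python3 - <<'E'
from act import *; from h import *
j=list(r.sense()['joints']); j[0]=-75; r.move_joints(j); r.pause(.3); st('clear')
f=r.grab_frame("top"); im=f["img"]; cv2.imwrite('pics/top8.png',cv2.resize(im[80:280,90:260],None,fx=3,fy=3))
cv2.imwrite('pics/scene8.png',r.grab_frame("scene")["img"])
u=np.array([np.cos(np.radians(-9.84)),np.sin(np.radians(-9.84))]); v=np.array([-u[1],u[0]]); o=np.array([.5598,.1916])
m=omask(im); m[:,260:]=0
for c,s,l in comps(m,60):
    ys,xs=np.nonzero(l); R=cv2.minAreaRect(ray(f,np.c_[xs,ys],.09)[:,:2].astype(np.float32))
    d=np.array(R[0])-o; print(c.round(),'pallet xy @z.09',round(d@u,4),round(d@v,4),np.round(R[1],3),round(R[2],1))
E
```

```text
clear 26.93 [ 0.1954 -0.4177  0.3198] [180.   -0.  127.6] [1.3 0.2 0.2] 0.0451
[145. 126.] pallet xy @z.09 0.0552 0.0407 [0.072 0.096] 80.1
[193. 136.] pallet xy @z.09 0.0549 -0.0396 [0.072 0.096] 80.3
[139. 177.] pallet xy @z.09 -0.0148 0.0406 [0.072 0.016] 80.1
[186. 187.] pallet xy @z.09 -0.0154 -0.0396 [0.072 0.016] 80.1
[133. 216.] pallet xy @z.09 -0.0804 0.0194 [0.088 0.073] 80.3
[186. 227.] pallet xy @z.09 -0.081 -0.055 [0.016 0.071] 80.1
```

View pics/top8.png

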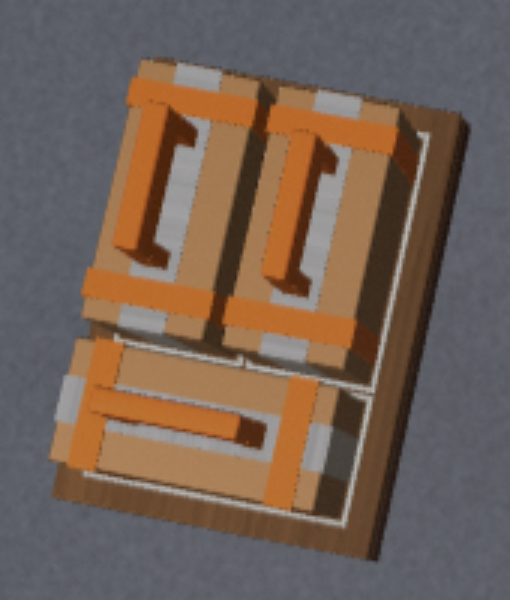

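View pics/scene8.png

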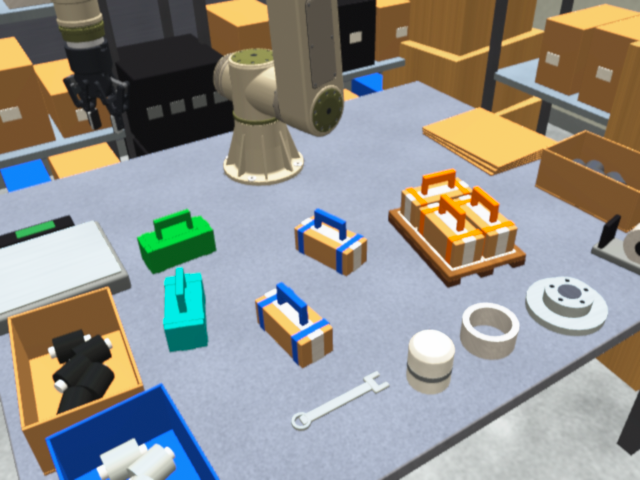

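The near bands put both new cartons at pallet x +40, y ±40 mm, to within about 1 mm, and square to the pallet. The laid carton's clear band is where it was before. The blue, turquoise and green ones look undisturbed.

```bash
python3 -c "
from station import r
r.finish_job()"
```

```text
the job is handed in; nothing more can be done
```

The layer is complete: both orange-handled cartons are in the two empty outlines, upright, and I handed the job in at about 27 s of the 51 s allowed. I picked each one up by its handle, lowered it slowly until it touched the deck, and only then let go.

- **Placement:** in the last top view both cartons lie within about 1 mm of their targets, at pallet x +40 and y ±40 mm. They are square to the pallet, with clear gaps between them.
- **Laid carton:** the crosswise carton has not moved; its visible band is at the same position as before.
- **Other items:** the blue-handled, turquoise and green cartons look undisturbed, and the robot is well clear of everything.
- **Forces:** every wrist force reading I printed stayed under 7 N.
- **Checks:** no final check failed. The first check picture was partly blocked by the arm, so I moved the arm aside and measured again.

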